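# Expose a coated tile under the shuttered UV lamp

### The arm

A 7-joint arm with a two-finger parallel gripper is mounted at the origin on the work surface. World frame = base frame: x ahead of the robot, y to its left, z up, the work surface at z = 0. Lengths are in m, angles in rad, forces in N, time in s.
With the tool pointing down it reaches from about 0.4 to 0.85 m from the base axis. Payload 10.4 kg.
Tool frame: the origin (TCP) lies at the very end of the fingers, on their centre line; the grasp point (between the pads) lies 19 mm behind it (grip_point_offset is the distance from the TCP to the grasp point, in m); z points along the fingers, y is the line along which they close (so a half turn about z gives the same grasp; the last joint's range is limited). The gripper opens to 87 mm and grips with 3 to 60 N. Pads are 19 mm wide; open, the fingers measure 117 mm over their backs; the gripper's body (75 mm by 190 mm) begins 51 mm behind the grasp point.
Start: joints at [1.182, 0.332, -0.065, 1.46, 0.022, 1.35, -0.088], TCP at [0.224, -0.584, 0.223] pointing down, gripper open.
Joint ranges: [-2.6, 2.6], [-0.5, 2.12], [-1.47, 1.34], [0.16, 2.42], [-1.27, 4.41], [0.06, 2.06], [-2.6, 2.6]. Speed limits (rad/s): [2.22, 2.22, 2.79, 2.79, 3.14, 3.14, 3.14].

### API

Orientations are given as a unit quaternion [x, y, z, w].
In Python, from bench import * gives the robot as it stands.
- The arm moves only by the tool play_rows, never from a script. Its argument "increments" is text: rows parted by semicolons, each of 7 numbers parted by spaces: the turn, a rotation vector about the tool's x, y, z in rad, then the shift along the tool's x, y, z in m, then the opening, from 0 (shut) to 1 (fully open). A call has 1 to 8 rows; each row is the pose to reach, as a shift and turn from the pose commanded when the call began, along the tool's axes at that moment; what a row does not reach only later rows make up. A row lasts 1/10 s, in which the tool goes at most 50 mm and 8.59 degrees, less where a joint would pass 70% of its speed; a pose out of reach is approached as far as the arm can. A call with a gripper value outside its range is refused whole. The fingers move at their own pace and stop on an object; "grip_force" is the grip in N (left out, the last holds). Time passes only in rows, so rows that repeat a pose let the fingers close. It gives the time, the measured TCP pose, the force, the opening and the grip force at its end, in the units of the state.
- read_state(): the state, without advancing time (a new reading comes with each control period).
- camera(name): name is "scene" or "top" or "wrist"; returns a dict with "color" (384x512x3 uint8, red, green, blue), "fx", "fy", "cx", "cy" (pixels), "camera_from_world" (4x4, takes a point from world to camera coordinates); the wrist camera has in their place "mount" (4x4, takes a point from camera to tool coordinates, whose origin is the TCP and whose axes are the flange's). Camera axes: x right, y down, z forward; pixel columns grow to the right and rows downward; lengths in m; the calibration is good to about 2 mm. A picture is of the moment at which its call begins: read the wrist's pose just before it. There is no depth.
- close_job(): hands the job in; it is judged then, once.
The state is a dict: "time": time; "joint_positions": joint angles; "joint_vel": joint speeds; "joint_torque": joint torques, N m; "ee_pos": TCP position; "eef_rot": TCP orientation; "ft_force": force on the tool from outside, world axes, zero at the start; "torque": the same for the moment, N m; "width": finger opening in m; "grip_force": force on a finger pad.
Only numpy, scipy, OpenCV 4.12 (cv2) and the standard library are available. Lean on these libraries where they do the work, as an engineer would, in place of code of your own. Each camera call takes 0.05 s, during which the arm holds its last target. There are 200 camera calls.

### The job

Take the tall tile out of the drying rack and stand it gently, without dropping it, in the middle of the inclined rest in front of the UV lamp: square on the rest, bottom edge on the ledge behind the lip, leaning back on the panel, glazed white face to the lamp; then let go of it. Next pull the lamp's spring-return shutter out until its pointer is level with the index of the rider clamped on the rail, and finish while still holding it there, because it closes by itself when let go. Leave the short tile, the wash bottle, the jar and the carton where they are.

Things in the scene. Friction and masses are not known exactly. Their poses are not given: they have to be found in the camera images.
- tile: tall ceramic test tile, 70 mm wide (its x), 8 mm thick (y), 120 mm tall (z), about 155 g; origin in the middle of its bottom edge face. Its -y face is glazed white, its +y face bare beige with ribs. Starts upright in an outer slot of the wire rack, top edge 124 mm above the bench; lift it over 60 mm to clear the wires. Pinch it across the 8 mm from above, near its top edge.
- short_tile: bystander: shorter tile of the same make, 70 x 8 x 70 mm, upright in the other outer slot; same axes and origin
- rack: fixed wire drying rack, base 110 mm (x) by 160 mm (y), 4 mm thick, origin under its centre. Slots at y = -45, 0 and +45 mm, each between two wire hoops 54 mm high. Tiles stand in it with their axes parallel to its axes.
- rest: fixed inclined rest (aluminium easel), base 110 mm (x) by 95 mm (y), origin on the bench under it. Its back panel (100 mm wide, 75 mm high along the slope) leans 20 degrees from vertical, top to the rest's +y, away from the lamp on the -y side. A ledge 22 mm deep, square to the panel, slopes down to it; lip 6 mm high on the ledge's front edge.
- seat (a point): fixed point on the rest's ledge, 4 mm in front of the panel, middle of its width: where the tile's origin lies when the tile stands flush in the corner of ledge and panel, its x along the rest's x, leaning back 20 degrees. 15 mm above the bench. The tile's top then stands 45 mm above the panel's top along the slope, free for the fingers.
- lamp: fixed UV lamp housing, cream sheet steel, 170 mm (x) by 130 mm (y), 147 mm high; origin under its centre. Window and slide shutter are on its +y side, towards the rest; the shutter pulls out along the lamp's -x. An aluminium rail with an engraved scale (5 mm divisions) runs along the window's top edge, 142 mm above the bench.
- shutter: steel slide shutter of the lamp; origin and axes coincide with the lamp's when closed; it moves along the lamp's -x as it is pulled out, at most 95 mm. A spring pulls it shut: about 3.3 N when closed, rising 110 N/m as it opens (9 to 12 N at the mark). It starts closed.
- knob (a point): grip point on the axis of the shutter's upright aluminium pull knob, a round post 20 mm in diameter, 42 mm high (top 185 mm above the bench), on a flat steel foot 36 x 26 mm (top 143 mm above the bench); this point is 168 mm above the bench, 45 mm in front (lamp -x) of the housing when closed. Moves with the shutter. Grip from above, fingertips above the foot.
- pointer (a point): tip of the small blackened pointer bent over the rail from the shutter's top edge, moves with the shutter; its axes are the lamp's
- index (a point): the mark: tip of the index on the small dark rider (14 x 12 x 12 mm, brass thumb screw) clamped on the rail, fixed, 50 to 75 mm towards the lamp's -x from the pointer of the closed shutter. The shutter is at the mark when pointer and index are level along the lamp's x. Axes as the lamp's. The rider does not stop the shutter.
- wash_bottle: bystander: white wash bottle, 62 mm diameter, about 205 mm high, origin under its centre
- jar: bystander: small white screw jar, 52 mm diameter, 62 mm high, origin under its centre
- carton: bystander: cardboard carton 70 x 110 x 55 mm, origin under its centre

How it is judged:
On the way, in this order (a step that is already met when the one before it is completed fails the run):
1. the tall tile stands on the ledge of the rest, leaning back on the panel, glazed face to the lamp, and is let go; the shutter is still closed (x of tile in the frame of rest between -0.02 and 0.02 m and y of tile in the frame of rest between -0.035 and -0.009 m and z of tile in the frame of rest between 0.011 and 0.028 m and angle between tile's own y axis and vertical between 1.77 and 2.15 rad and angle between the x axis of tile and the x axis of rest, either way round below 0.17 rad and contact force between tile and rest above 0.5 N and contact force between tile and the fingers below 0.05 N and linear speed of tile below 0.03 m/s and x of pointer in the frame of lamp above 0.018 m), for 0.3 s.
2. the shutter is pulled out so that its pointer is level with the index, and held there by the gripper (x of pointer in the frame of index between -0.005 and 0.005 m and contact force between the fingers and shutter above 3 N and linear speed of shutter below 0.015 m/s), for 0.5 s.
At the end, for the whole second after the job is handed in: Shutter at rest, held by the fingers (over 3 N), pointer within 5 mm of the index along the rail; tall tile untouched, still, on the ledge within 20 mm of the rest's middle, square within 0.17 rad, leaning back 11 to 33 degrees on the panel, glazed face to the lamp (all of step 2 and x of tile in the frame of rest between -0.02 and 0.02 m and y of tile in the frame of rest between -0.035 and -0.009 m and z of tile in the frame of rest between 0.011 and 0.028 m and angle between tile's own y axis and vertical between 1.77 and 2.15 rad and angle between the x axis of tile and the x axis of rest, either way round below 0.17 rad and contact force between tile and rest above 0.5 N and contact force between tile and the fingers below 0.05 N and linear speed of tile below 0.03 m/s); the arm keeps its last pose, push and grip.
It fails at once if the tall tile is dropped (falls faster than 0.5 m/s out of the fingers) (contact force between tile and the fingers below 0.05 N and linear speed of tile above 0.5 m/s).
It fails at once if the short tile is moved more than 20 mm (distance of short_tile from where it was at the start of the episode above 0.02 m).
It fails at once if the wash bottle is moved more than 20 mm (distance of wash_bottle from where it was at the start of the episode above 0.02 m).
It fails at once if the jar is moved more than 20 mm (distance of jar from where it was at the start of the episode above 0.02 m).
It fails at once if the carton is moved more than 20 mm (distance of carton from where it was at the start of the episode above 0.02 m).
It also fails if it takes over 54 s, if anything falls off the work surface, if the arm or the gripper's body presses on something with over 40 N, if the wrist force passes 120 N, or if a joint passes its speed limit or range.

## Working session

There is one attempt and no reset: what is moved stays moved. The work goes in short steps, Python scripts to look and compute and a tool call to move; the robot and the scene stay as the last step left them, time stands still between calls to the robot, and variables do not carry over. Pictures are saved under pics/ and viewed, at most 10 in all, crops included, and the job is handed in when it is done.

Besides the shell and the picture viewer there is one more tool, called after "Call:" as a command line: name --argument value ..., lists and objects as JSON in quotes. play_rows: Moves the arm, as the interface text tells. Its arguments: {"type":"object","properties":{"increments":{"type":"string"},"grip_force":{"type":"number"}},"required":["increments"]}

```bash
mkdir -p pics && ls && cat > h.py <<'E'
from bench import *
import numpy as np, cv2
from scipy.spatial.transform import Rotation as R
def ray(c,u,v):
    T=np.linalg.inv(c["camera_from_world"]); d=T[:3,:3]@np.array([(u-c["cx"])/c["fx"],(v-c["cy"])/c["fy"],1]); return T[:3,3],d/np.linalg.norm(d)
def onz(c,u,v,z):
    o,d=ray(c,u,v); return o+d*(z-o[2])/d[2]
def tri(c1,p1,c2,p2):
    o1,d1=ray(c1,*p1);o2,d2=ray(c2,*p2)
    s=np.linalg.lstsq(np.c_[d1,-d2],o2-o1,rcond=None)[0]
    a,b=o1+d1*s[0],o2+d2*s[1]; return (a+b)/2,np.linalg.norm(a-b)
def proj(c,P):
    p=c["camera_from_world"]@np.r_[P,1]; return np.array([c["fx"]*p[0]/p[2]+c["cx"],c["fy"]*p[1]/p[2]+c["cy"]])
def wcam():
    s=read_state();c=camera("wrist");T=np.eye(4);T[:3,:3]=R.from_quat(s["eef_rot"]).as_matrix();T[:3,3]=s["ee_pos"]
    c["camera_from_world"]=np.linalg.inv(T@c["mount"]);return c
E
python3 - <<'E'
from h import *
import pickle
s=read_state();print({k:np.round(v,3) for k,v in s.items()})
C={}
for n in("scene","top"):
    c=camera(n);C[n]=c;cv2.imwrite(f"pics/{n}.png",cv2.resize(c["color"][:,:,::-1],(800,600),interpolation=cv2.INTER_CUBIC))
    T=np.linalg.inv(c["camera_from_world"]);print(n,T.round(3),c["fx"],c["cx"],c["cy"])
pickle.dump(C,open("c0.pkl","wb"))
E
```

```text
pics
{'time': np.float64(0.0), 'joint_positions': array([ 1.182,  0.333, -0.065,  1.461,  0.022,  1.35 , -0.089]), 'joint_vel': array([-0.001, -0.001, -0.   , -0.   , -0.002,  0.001, -0.002]), 'joint_torque': array([-1.0000e-03, -6.2325e+01,  2.4000e-02, -3.8990e+01, -6.1000e-02,
        4.0000e-02,  0.0000e+00]), 'ee_pos': array([ 0.223, -0.583,  0.222]), 'eef_rot': array([ 0.983,  0.182, -0.   , -0.001]), 'ft_force': array([ 0.438,  0.379, -0.054]), 'torque': array([-0.057,  0.034, -0.002]), 'grip_force': np.float64(0.0), 'width': np.float64(0.087)}
scene [[-0.184  0.606 -0.774  1.202]
 [ 0.983  0.122 -0.138  0.227]
 [ 0.011 -0.786 -0.619  0.641]
 [ 0.     0.     0.     1.   ]] 356.0498392911817 254.0238749371516 192.18933695716288
top [[ 3.00e-03 -9.88e-01  1.54e-01  3.68e-01]
 [-1.00e+00 -1.00e-03  1.20e-02  9.50e-02]
 [-1.20e-02 -1.54e-01 -9.88e-01  1.39e+00]
 [ 0.00e+00  0.00e+00  0.00e+00  1.00e+00]] 435.06903876576683 259.9796981846019 191.7439616889469
```

View pics/scene.png

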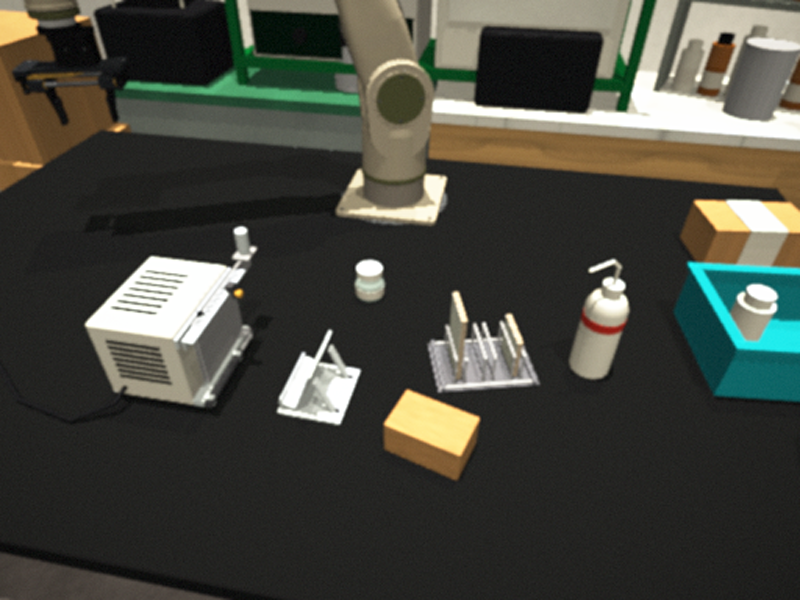

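View pics/top.png

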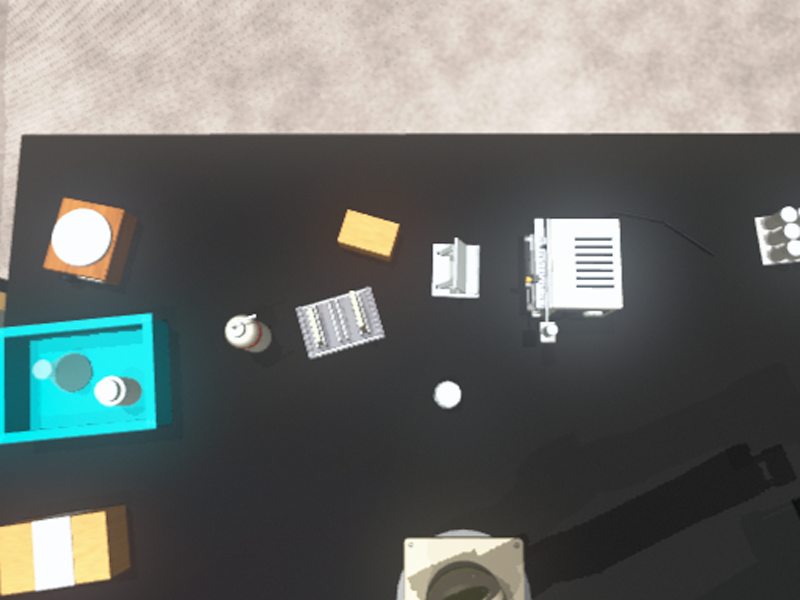

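The scene view shows the lamp at left, the rest at (320,385), the rack at (485,360) with the tall tile in the left slot at (460,335), and the knob at (243,240). In the top view the rack is at (340,322) and turned about 15°, the rest at (456,268), the lamp at (575,265), the knob at (548,330) and the rider at about (528,280). Next, close crops.

```bash
python3 - <<'E'
from h import *
import pickle
C=pickle.load(open("c0.pkl","rb"))
def crop(n,x,y,w,h,W,H):
    im=C[n]["color"][y:y+h,x:x+w,::-1];return cv2.resize(im,(W,H),interpolation=cv2.INTER_CUBIC)
a=np.hstack([crop("top",185,180,66,50,400,300),crop("top",270,135,66,50,400,300)])
b=np.hstack([crop("scene",270,180,80,60,400,300),crop("top",325,132,80,90,267,300),crop("scene",100,130,80,90,267,300)[:,:133]])
cv2.imwrite("pics/crop1.png",np.vstack([a,b]))
t=C["top"]
S=lambda x:x/1.5625
for nm,u,v,z in [("knobtop",548,326,.185),("jar",447,394,.06),("carton",368,234,.055),("tiletop",361,312,.124),("rest c",456,270,0.),("bottle",240,328,.15)]:
    print(nm,onz(t,S(u),S(v),z).round(3))
E
```

```text
knobtop [ 0.508 -0.143  0.185]
jar [0.39  0.031 0.06 ]
carton [0.71  0.189 0.055]
tiletop [0.541 0.195 0.124]
rest c [0.647 0.008 0.   ]
bottle [0.508 0.415 0.15 ]
```

View pics/crop1.png

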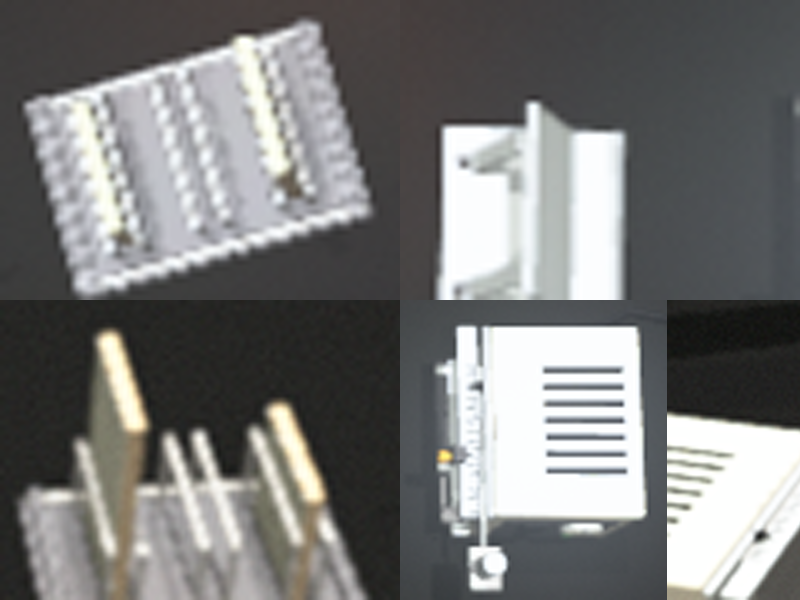

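The crops show the tall tile's top edge, near-white, running from (243,42) to (290,185) in the rack crop, the rest's panel top at (533,105), and the rider with its brass screw at (447,457) in the lamp crop. It isn't clear which tile face is glazed, so I'll settle that with the wrist camera. I'll write the planner and start moving.

```bash
cat >> h.py <<'E'
def rot(yaw,tilt=0):
    """tool x at world yaw, tool pointing down; tilt>0 leans tool's back towards world-left of yaw direction"""
    return R.from_euler('z',yaw)*R.from_euler('x',-tilt)*R.from_euler('x',np.pi)
def plan(pos,r):
    s=read_state();r0=R.from_quat(s["eef_rot"]);w=(r0.inv()*r).as_rotvec();d=r0.inv().apply(np.array(pos)-s["ee_pos"])
    print("turn",w.round(4),"shift",d.round(4),"rows>=",max(np.linalg.norm(d)/.05,np.linalg.norm(w)/.15).round(1))
E
python3 - <<'E'
from h import *
import pickle
C=pickle.load(open("c0.pkl","rb"));t=C["top"];sc=C["scene"]
n=lambda u,v:(185+u/6.06,180+v/6)
for k,p in enumerate([(30,103),(315,25),(370,212),(80,293)]): print("rack",onz(t,*n(*p),.004).round(4))
for p in [(243,42),(290,185)]: print("tile top",onz(t,*n(*p),.124).round(4))
for p in [(83,105),(122,240)]: print("short top",onz(t,*n(*p),.074).round(4))
r=lambda u,v:(270+(u-400)/6.06,135+v/6)
print("rest",onz(t,*r(441,127),.003),onz(t,*r(624,131),.003))
print("mount",camera("wrist")["mount"].round(3))
plan((.45,-.1,.42),rot(0))
E
```

```text
rack [0.5658 0.3374 0.004 ]
rack [0.6085 0.1861 0.004 ]
rack [0.5074 0.1559 0.004 ]
rack [0.4639 0.3082 0.004 ]
tile top [0.5792 0.2132 0.124 ]
tile top [0.5085 0.1894 0.124 ]
short top [0.5548 0.2983 0.074 ]
short top [0.4859 0.277  0.074 ]
rest [0.70158216 0.05716403 0.003     ] [ 0.69936438 -0.04131994  0.003     ]
mount [[-0.    -0.969 -0.249  0.069]
 [ 1.     0.    -0.001  0.001]
 [ 0.001 -0.249  0.969 -0.162]
 [ 0.     0.     0.     1.   ]]
turn [-1.100e-03  2.000e-04  3.658e-01] shift [ 0.3844 -0.3706 -0.1976] rows>= 11.4
```

Call:
play_rows --increments "0 0 0.12 0.1 -0.1 -0.1 1; 0 0 0.24 0.2 -0.2 -0.18 1; 0 0 0.366 0.384 -0.37 -0.198 1; 0 0 0.366 0.384 -0.37 -0.198 1; 0 0 0.366 0.384 -0.37 -0.198 1; 0 0 0.366 0.384 -0.37 -0.198 1; 0 0 0.366 0.384 -0.37 -0.198 1; 0 0 0.366 0.384 -0.37 -0.198 1"

```text
time: 0.95
ee_pos: [0.38, -0.2471, 0.3691]
eef_rot: [1.0, -0.0, 0.0, 0.0]
ft_force: [1.0, -1.8, 0.0]
width: 0.0872
grip_force: 0.0
```

```bash
python3 - <<'E'
from h import *
plan((.5,-.08,.42),rot(0)); print(read_state()["joint_positions"].round(2))
E
```

```text
turn [ 0.0005 -0.     -0.0003] shift [ 0.1199 -0.1671 -0.0509] rows>= 4.2
[ 0.82 -0.07 -0.32  1.61 -0.02  1.6  -1.07]
```

Call:
play_rows --increments "0 0 0 0.12 -0.167 -0.05 1; 0 0 0 0.12 -0.167 -0.05 1; 0 0 0 0.12 -0.167 -0.05 1; 0 0 0 0.12 -0.167 -0.05 1; 0 0 0 0.12 -0.167 -0.05 1; 0 0 0 0.12 -0.167 -0.05 1"

```text
time: 1.55
ee_pos: [0.5005, -0.0801, 0.4184]
eef_rot: [1.0, 0.002, -0.0, -0.0]
ft_force: [-0.0, -1.9, -0.0]
width: 0.0868
grip_force: 0.0
```

```bash
python3 - <<'E'
from h import *
import pickle
c=wcam();pickle.dump(c,open("w1.pkl","wb"));cv2.imwrite("pics/w1.png",cv2.resize(c["color"][:,:,::-1],(800,600),interpolation=cv2.INTER_CUBIC));print(c["fx"])
plan((.49,.22,.42),rot(.28))
E
```

```text
339.732713527752
turn [-2.00e-04  7.00e-04 -2.79e-01] shift [-0.0095 -0.3021 -0.0018] rows>= 6.0
```

View pics/w1.png

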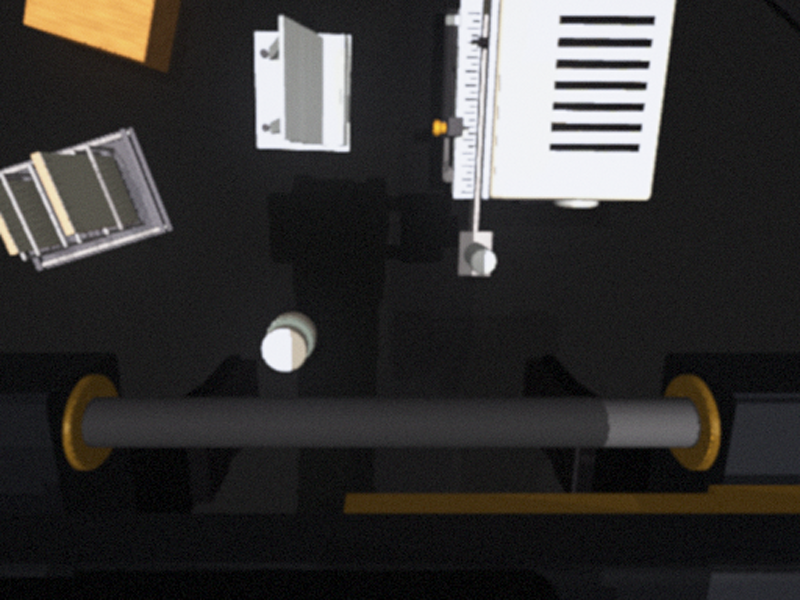

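The wrist view shows the rest's base corners at (254,31), (351,35), (350,152) and (257,149), the pointer at (481,42), the rider and its index at about (462,127), and the knob top at (485,261). The tall tile's lamp-side face, at (85,190), looks dark olive.

```bash
python3 - <<'E'
from h import *
import pickle
c=pickle.load(open("w1.pkl","rb"));k=1/1.5625
im=c["color"]
for nm,u,v in[("tile face",80,190),("tile face2",95,210),("short",30,205),("panel",303,80),("tiletop",45,180)]:
    print(nm,im[int(v*k)-2:int(v*k)+3,int(u*k)-2:int(u*k)+3].mean((0,1)))
for nm,z,pts in[("rest",.003,[(254,31),(351,35),(350,152),(257,149)]),("knobtop",.185,[(485,261)]),("pointer",.145,[(481,42)]),("index",.145,[(463,127)]),("lamp corners",.147,[(498,0),(490,196),(650,200)]),("rail",.142,[(455,197),(475,197),(461,10)]),("foot",.143,[(460,232),(493,232),(460,275),(493,275)]),("paneltop",.086,[(281,15),(287,143)]),("jar",.062,[(285,350)]),("tiletop",.124,[(36,155),(70,235)])]:
    for p in pts: print(nm,onz(c,p[0]*k,p[1]*k,z).round(4))
a=im[80:160,0:120,::-1]
cv2.imwrite("pics/w1c.png",np.clip(cv2.resize(a,(750,500),interpolation=cv2.INTER_CUBIC).astype(float)*2,0,255).astype(np.uint8))
E
```

```text
tile face [87.   85.04 76.44]
tile face2 [87.12 84.08 75.68]
short [81.04 78.92 70.64]
panel [149.8  150.68 149.72]
tiletop [225.64 207.88 176.56]
rest [0.7054 0.0565 0.003 ]
rest [ 0.7021 -0.0394  0.003 ]
rest [ 0.5908 -0.0368  0.003 ]
rest [0.5935 0.0601 0.003 ]
knobtop [ 0.506  -0.1507  0.185 ]
pointer [ 0.6651 -0.1468  0.145 ]
index [ 0.6046 -0.1356  0.145 ]
lamp corners [ 0.6928 -0.1577  0.147 ]
lamp corners [ 0.5523 -0.1589  0.147 ]
lamp corners [ 0.5496 -0.287   0.147 ]
rail [ 0.5512 -0.1316  0.142 ]
rail [ 0.5512 -0.1477  0.142 ]
rail [ 0.6875 -0.1314  0.142 ]
foot [ 0.5231 -0.1365  0.143 ]
foot [ 0.5232 -0.1636  0.143 ]
foot [ 0.4873 -0.1378  0.143 ]
foot [ 0.4875 -0.1654  0.143 ]
paneltop [0.6982 0.0134 0.086 ]
paneltop [0.5953 0.013  0.086 ]
jar [0.393  0.0286 0.062 ]
tiletop [0.583  0.2138 0.124 ]
tiletop [0.5172 0.1953 0.124 ]
```

Call:
play_rows --increments "0 0 -0.28 -0.02 -0.4 0 1; 0 0 -0.28 -0.02 -0.4 0 1; 0 0 -0.28 -0.02 -0.4 0 1; 0 0 -0.28 -0.02 -0.4 0 1; 0 0 -0.28 -0.02 -0.4 0 1; 0 0 -0.28 -0.02 -0.4 0 1; 0 0 -0.28 -0.02 -0.4 0 1; 0 0 -0.28 -0.02 -0.4 0 1"

```text
time: 2.4
ee_pos: [0.4806, 0.3167, 0.4181]
eef_rot: [0.991, 0.137, 0.0, 0.001]
ft_force: [1.8, 0.1, 0.6]
width: 0.0873
grip_force: 0.0
```

```bash
python3 - <<'E'
from h import *
import pickle
c=wcam();pickle.dump(c,open("w2.pkl","wb"));cv2.imwrite("pics/w2.png",cv2.resize(c["color"][:,:,::-1],(800,600),interpolation=cv2.INTER_CUBIC))
print(read_state()["joint_positions"].round(2))
E
```

```text
[-0.02  0.31 -0.89  1.18  0.24  1.75 -2.12]
```

View pics/w2.png

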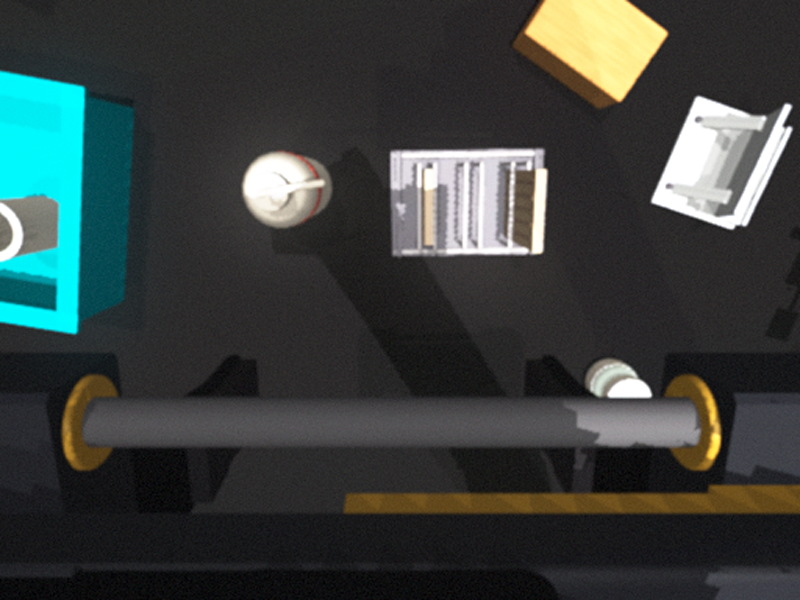

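View pics/w1c.png

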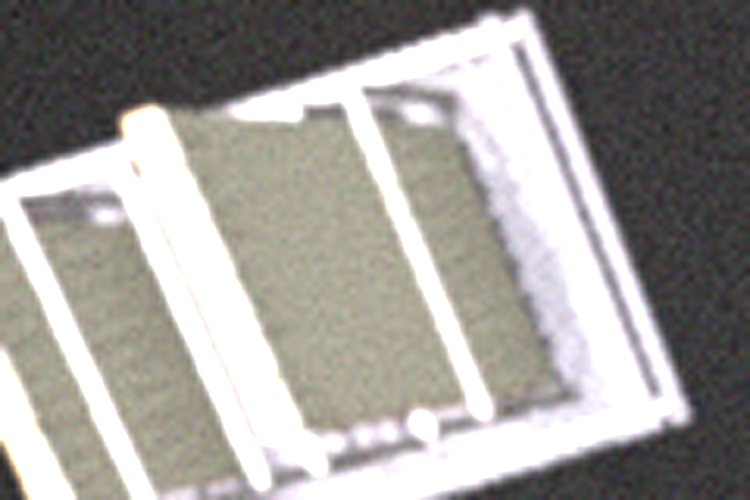

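In w2, the tall tile's side facing away from the lamp, at (525,205), is brown and ribbed. In w1c its lamp-side face is smooth and pale. So the glazed face already points towards the lamp and no flip is needed. The rack looks square to the tool at yaw 0.28. Next I'll refine the tile's top edge with a colour mask.

```bash
python3 - <<'E'
from h import *
import pickle
def comp(c,roi,lo,z):
    x0,y0,x1,y1=roi;im=c["color"][y0:y1,x0:x1].astype(int)
    m=((im[:,:,0]>lo)&(im[:,:,0]-im[:,:,2]>18)).astype(np.uint8)
    n,l,s,ce=cv2.connectedComponentsWithStats(m);i=1+s[1:,4].argmax()
    pts=np.argwhere(l==i)[:,::-1].astype(np.float32);r=cv2.minAreaRect(pts+np.float32([x0,y0]))
    b=cv2.boxPoints(r);P=np.array([onz(c,u,v,z) for u,v in b])
    e=[P[1]-P[0],P[2]-P[1]];L=[np.linalg.norm(q) for q in e];a=e[int(np.argmax(L))];a=a*np.sign(a[0])
    print(s[i,4],np.round(r[0],1),"centre",P.mean(0).round(4),"sides",np.round(L,4),"yaw",np.arctan2(a[1],a[0]).round(3))
c1=pickle.load(open("w1.pkl","rb"));c2=pickle.load(open("w2.pkl","rb"));t=pickle.load(open("c0.pkl","rb"))["top"]
for lo in(150,180,200):
    comp(c2,(330,100,356,168),lo,.124);comp(c1,(15,92,55,160),lo,.124)
k=1/1.5625
for p in[(391,150),(544,150),(545,257),(391,257)]:print("rack",onz(c2,p[0]*k,p[1]*k,.004).round(4))
E
```

```text
130 [344.3 134.5] centre [0.5516 0.2062 0.124 ] sides [0.0718 0.0102] yaw 0.293
387 [ 33.3 123.8] centre [0.5513 0.2052 0.124 ] sides [0.0094 0.0702] yaw 0.294
93 [344.6 135. ] centre [0.5511 0.2057 0.124 ] sides [0.0707 0.0093] yaw 0.29
351 [ 33.3 123.6] centre [0.5516 0.2052 0.124 ] sides [0.0086 0.0695] yaw 0.3
73 [344.4 132.5] centre [0.5542 0.2071 0.124 ] sides [0.064  0.0089] yaw 0.257
310 [ 33.3 123.8] centre [0.5514 0.2051 0.124 ] sides [0.008  0.0689] yaw 0.308
rack [0.5702 0.3406 0.004 ]
rack [0.6135 0.1874 0.004 ]
rack [0.5081 0.1481 0.004 ]
rack [0.4623 0.31   0.004 ]
```

```bash
python3 - <<'E'
from h import *
plan((.60,-.04,.28),rot(-.027))
E
```

```text
turn [-0.0012  0.0029  0.3136] shift [0.0154 0.3855 0.1358] rows>= 8.2
```

Call:
play_rows --increments "0 0 0.314 0.015 0.385 0.136 1; 0 0 0.314 0.015 0.385 0.136 1; 0 0 0.314 0.015 0.385 0.136 1; 0 0 0.314 0.015 0.385 0.136 1; 0 0 0.314 0.015 0.385 0.136 1; 0 0 0.314 0.015 0.385 0.136 1; 0 0 0.314 0.015 0.385 0.136 1; 0 0 0.314 0.015 0.385 0.136 1"

```text
time: 3.25
ee_pos: [0.5975, -0.0456, 0.2844]
eef_rot: [1.0, -0.019, -0.0, 0.001]
ft_force: [1.2, 0.5, 0.7]
width: 0.0874
grip_force: 0.0
```

Call:
play_rows --increments "0 0 0 0.005 0.02 0.005 1; 0 0 0 0.005 0.02 0.005 1; 0 0 0 0.005 0.02 0.005 1"

```text
time: 3.55
ee_pos: [0.6017, -0.0626, 0.28]
eef_rot: [1.0, -0.018, -0.0, 0.0]
ft_force: [0.8, 1.7, -0.0]
width: 0.0871
grip_force: 0.0
```

```bash
python3 - <<'E'
from h import *
import pickle
c=wcam();pickle.dump(c,open("w3.pkl","wb"));cv2.imwrite("pics/w3.png",cv2.resize(c["color"][:,:,::-1],(800,600),interpolation=cv2.INTER_CUBIC))
s=read_state();print(s["joint_positions"].round(2),s["ee_pos"])
E
```

```text
[ 0.51  0.33 -0.63  1.4   0.19  1.48 -1.71] [ 0.60188697 -0.06113398  0.28060444]
```

View pics/w3.png

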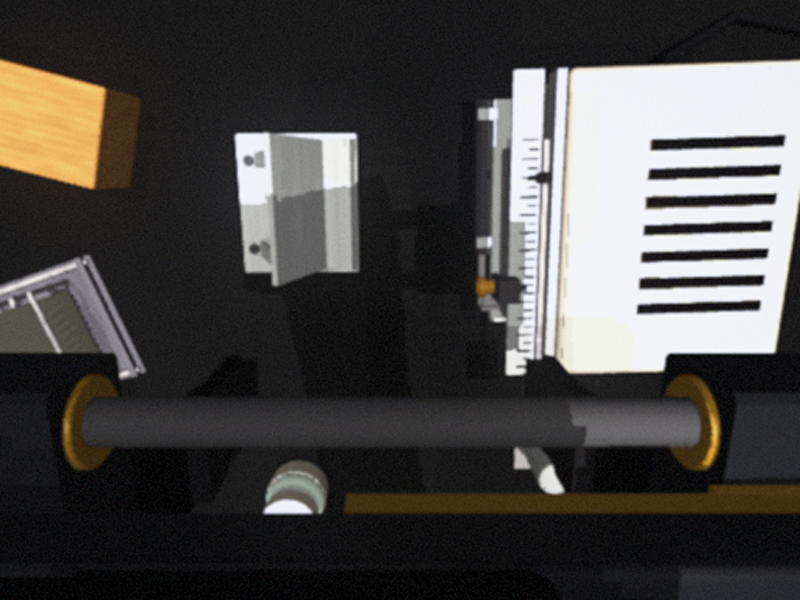

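w3 shows the panel's top edge at (270,133)–(275,285), its foot at about (324,137)–(324,271), the lip at (355,133)–(357,271), the base corners at (236,133), (358,133), (358,271) and (245,272), the pointer tip at (541,178) and the rider at (510,290).

```bash
python3 - <<'E'
from h import *
import pickle
c=pickle.load(open("w3.pkl","rb"));k=1/1.5625
o=np.array([.648,.010]);a=-.027
for nm,z,pts in[("base",.003,[(236,133),(245,272)]),("lip/baseR@lip",.0267,[(357,133),(358,271)]),("lip/baseR@0",.003,[(357,133),(358,271)]),("lipinner",.0267,[(351,133),(351,271)]),("paneltop back",.085,[(269,133),(274,285)]),("foot",.0136,[(324,137),(324,271)]),("pointer",.145,[(541,178)]),("index",.145,[(522,291)]),("lamp",.147,[(570,68),(565,372)])]:
    for p in pts:
        P=onz(c,p[0]*k,p[1]*k,z);d=P[:2]-o;print(nm,P.round(4),"rest",round(d[0]*np.cos(a)+d[1]*np.sin(a),4),round(-d[0]*np.sin(a)+d[1]*np.cos(a),4))
im=c["color"][95:210,300:370,::-1]
b=np.hstack([cv2.resize(im,(350,575),interpolation=cv2.INTER_CUBIC),cv2.resize(c["color"][75:190,145:235,::-1],(450,575),interpolation=cv2.INTER_CUBIC)])
cv2.imwrite("pics/w3c.png",b)
plan((.5515,.2055,.2),rot(.29))
E
```

```text
base [0.7055 0.0554 0.003 ] rest 0.0563 0.047
base [0.5948 0.06   0.003 ] rest -0.0546 0.0486
lip/baseR@lip [ 0.7004 -0.041   0.0267] rest 0.0537 -0.0496
lip/baseR@lip [ 0.5964 -0.0364  0.0267] rest -0.0503 -0.0478
lip/baseR@0 [ 0.702  -0.0397  0.003 ] rest 0.0554 -0.0482
lip/baseR@0 [ 0.5921 -0.0347  0.003 ] rest -0.0546 -0.0462
lipinner [ 0.7005 -0.0366  0.0267] rest 0.0538 -0.0452
lipinner [ 0.5966 -0.0308  0.0267] rest -0.0503 -0.0422
paneltop back [0.6983 0.0118 0.085 ] rest 0.0502 0.0032
paneltop back [0.5992 0.0177 0.085 ] rest -0.049 0.0064
foot [ 0.6993 -0.0148  0.0136] rest 0.052 -0.0234
foot [ 0.5951 -0.0077  0.0136] rest -0.0524 -0.0191
pointer [ 0.6651 -0.1465  0.145 ] rest 0.0213 -0.156
index [ 0.6026 -0.1378  0.145 ] rest -0.0414 -0.149
lamp [ 0.7195 -0.159   0.147 ] rest 0.076 -0.167
lamp [ 0.553  -0.1639  0.147 ] rest -0.0903 -0.1764
turn [ 1.000e-04  0.000e+00 -3.246e-01] shift [-0.0596 -0.2647  0.0806] rows>= 5.7
```

View pics/w3c.png

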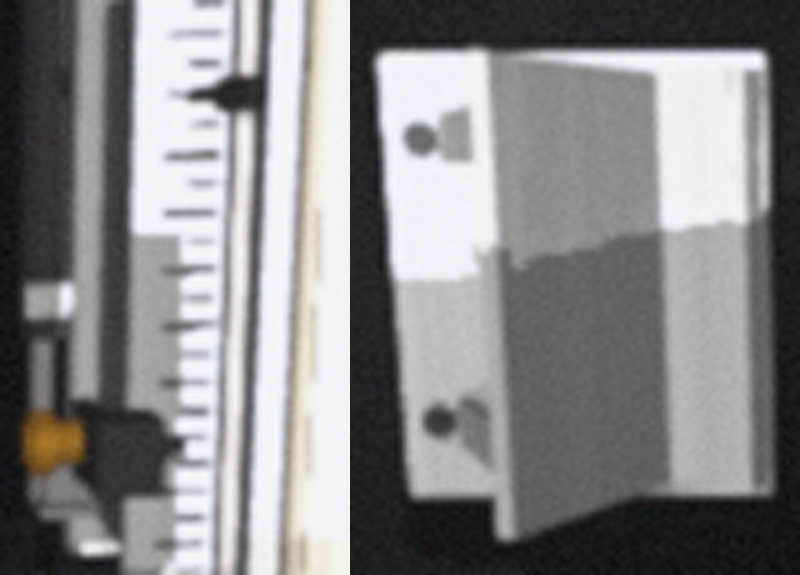

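Pointer tip and index are 12 divisions apart, about 60.5 mm. Now I'll grasp the tile.

Call:
play_rows --increments "0 0 -0.325 -0.06 -0.265 0.08 1; 0 0 -0.325 -0.06 -0.265 0.08 1; 0 0 -0.325 -0.06 -0.265 0.08 1; 0 0 -0.325 -0.06 -0.265 0.08 1; 0 0 -0.325 -0.06 -0.265 0.08 1; 0 0 -0.325 -0.06 -0.265 0.08 1; 0 0 -0.325 -0.06 -0.265 0.08 1; 0 0 -0.325 -0.06 -0.265 0.08 1"

```text
time: 4.4
ee_pos: [0.5507, 0.2073, 0.2008]
eef_rot: [0.989, 0.146, 0.0, 0.0]
ft_force: [-0.3, 0.2, -0.4]
width: 0.0869
grip_force: 0.0
```

```bash
python3 - <<'E'
from h import *
plan((.5515,.2055,.094),rot(.29))
c=wcam();u0=proj(c,(.5515,.2055,.124));print(u0)
x,y=map(int,u0);im=c["color"].astype(int);m=((im[:,:,0]>150)&(im[:,:,0]-im[:,:,2]>18));m[:y-80]=0;m[y+80:]=0;m[:,:x-20]=0;m[:,x+20:]=0
q=np.argwhere(m)[:,::-1];print(len(q),q.min(0),q.max(0),q.mean(0),onz(c,*q.mean(0),.124))
cv2.imwrite("pics/w4.png",cv2.resize(c["color"][:,:,::-1],(800,600)))
E
```

```text
turn [ 0.0005 -0.0004  0.004 ] shift [0.0002 0.0019 0.1068] rows>= 2.1
[252.02599631 208.05933034]
1064 [246 160] [258 251] [252.44830827 204.40319549] [0.55424079 0.20601277 0.124     ]
```

Call:
play_rows --increments "0 0 0 0 0.002 0.04 1; 0 0 0 0 0.002 0.075 1; 0 0 0 0 0.002 0.1 1; 0 0 0 0 0.002 0.107 1; 0 0 0 0 0.002 0.107 1; 0 0 0 0 0.002 0.107 1; 0 0 0 0 0.002 0.107 0.3" --grip_force 25

```text
time: 5.15
ee_pos: [0.553, 0.2042, 0.0951]
eef_rot: [0.989, 0.145, 0.001, -0.0]
ft_force: [-0.3, 0.5, -0.1]
width: 0.0837
grip_force: 0.0
```

Call:
play_rows --increments "0 0 0 0 0 0 0.1; 0 0 0 0 0 0 0; 0 0 0 0 0 0 0; 0 0 0 0 0 0 0; 0 0 0 0 0 0 0; 0 0 0 0 0 0 0; 0 0 0 0 0 0 0"

```text
time: 5.85
ee_pos: [0.552, 0.204, 0.0934]
eef_rot: [0.989, 0.145, -0.0, 0.0]
ft_force: [-0.3, 0.4, 0.3]
width: 0.031
grip_force: 0.0
```

Call:
play_rows --increments "0 0 0 0 0 0 0; 0 0 0 0 0 0 0; 0 0 0 0 0 0 0; 0 0 0 0 0 0 0; 0 0 0 0 0 0 0; 0 0 0 0 0 0 0"

```text
time: 6.45
ee_pos: [0.552, 0.2041, 0.0934]
eef_rot: [0.989, 0.145, -0.0, -0.0]
ft_force: [-0.5, 0.5, 0.1]
width: 0.0077
grip_force: 25.0
```

```bash
python3 -c "
from h import *
s=read_state();print(s['width'],s['grip_force'],s['ee_pos'],s['ft_force'])"
```

```text
0.0077146304519332114 24.95583466195967 [0.55199257 0.2040763  0.09335046] [-0.48823769  0.5029192   0.05175985]
```

Call:
play_rows --increments "0 0 0 0 0 -0.03 0; 0 0 0 0 0 -0.06 0; 0 0 0 0 0 -0.09 0; 0 0 0 0 0 -0.12 0; 0 0 0 0 0 -0.14 0; 0 0 0 0 0 -0.14 0"

```text
time: 7.05
ee_pos: [0.5531, 0.2046, 0.2362]
eef_rot: [0.989, 0.145, 0.002, -0.0]
ft_force: [0.0, 0.2, -2.0]
width: 0.0079
grip_force: 25.0
```

```bash
python3 - <<'E'
from h import *
yh=np.array([.027,1,0]);th=np.radians(20);u=np.sin(th)*yh+np.array([0,0,np.cos(th)]);n=-np.cos(th)*yh+np.array([0,0,np.sin(th)])
seat=np.array([.6473,-.0164,.015])
r=rot(-.027,-th);print("tool z",r.apply([0,0,1]).round(3),"want",(-u).round(3))
for g,h in((.006,.10),(.005,.03)):
    T=seat+.0895*u+n*g+u*h;print(T.round(4));plan(T,r)
print(read_state()["ft_force"],read_state()["width"])
E
```

```text
tool z [ 0.009  0.342 -0.94 ] want [-0.009 -0.342 -0.94 ]
[0.6489 0.0428 0.1951]
turn [0.3456 0.0512 0.3152] shift [0.0452 0.1825 0.0413] rows>= 3.9
[0.6483 0.0198 0.129 ]
turn [0.3456 0.0512 0.3152] shift [0.0378 0.2044 0.1073] rows>= 4.7
[ 0.03546817  0.21470884 -1.9884351 ] 0.007858172128168783
```

```bash
cat > pl.py <<'E'
from h import *
yh=np.array([.027,1,0]);th=np.radians(20);u=np.sin(th)*yh+np.array([0,0,np.cos(th)]);n=-np.cos(th)*yh+np.array([0,0,np.sin(th)])
seat=np.array([.6473,-.0164,.015]);r=rot(-.027,th)
def go(g,h):
    T=seat+.0895*u+n*g+u*h;print(T.round(4));plan(T,r)
E
python3 - <<'E'
from pl import *
print("tool z",r.apply([0,0,1]).round(3),"want",(-u).round(3))
go(.006,.1)
E
```

```text
tool z [-0.009 -0.342 -0.94 ] want [-0.009 -0.342 -0.94 ]
[0.6489 0.0428 0.1951]
turn [-0.3466 -0.0597  0.3137] shift [0.0452 0.1825 0.0413] rows>= 3.9
```

Call:
play_rows --increments "-0.1 -0.017 0.09 0.013 0.05 0.01 0; -0.2 -0.034 0.18 0.026 0.1 0.02 0; -0.3 -0.05 0.27 0.038 0.15 0.035 0; -0.347 -0.06 0.314 0.045 0.1825 0.041 0; -0.347 -0.06 0.314 0.045 0.1825 0.041 0; -0.347 -0.06 0.314 0.045 0.1825 0.041 0; -0.347 -0.06 0.314 0.045 0.1825 0.041 0; -0.347 -0.06 0.314 0.045 0.1825 0.041 0"

```text
time: 7.85
ee_pos: [0.6471, 0.0432, 0.1926]
eef_rot: [0.985, -0.012, -0.004, 0.174]
ft_force: [-0.9, 0.6, -1.1]
width: 0.0077
grip_force: 25.0
```

```bash
python3 - <<'E'
from pl import *
go(.006,.02);s=read_state();print(s["joint_positions"].round(2),s["ft_force"].round(2))
c=camera("scene");im=c["color"][195:275,165:245,::-1];d=camera("top")["color"][135:205,260:340,::-1]
cv2.imwrite("pics/p1.png",np.hstack([cv2.resize(im,(400,400),interpolation=cv2.INTER_CUBIC),cv2.resize(d,(400,400),interpolation=cv2.INTER_CUBIC)]))
E
```

```text
[0.6482 0.0154 0.1199]
turn [0.0009 0.0033 0.0028] shift [0.002  0.0011 0.0777] rows>= 1.6
[ 0.09  0.53 -0.58  1.37  0.59  1.52 -2.14] [-0.94  0.55 -1.14]
```

Call:
play_rows --increments "0 0.003 0.003 0.002 0 0.025 0; 0 0.003 0.003 0.002 0 0.05 0; 0 0.003 0.003 0.002 0.001 0.07 0; 0 0.003 0.003 0.002 0.001 0.078 0; 0 0.003 0.003 0.002 0.001 0.078 0; 0 0.003 0.003 0.002 0.001 0.078 0"

```text
time: 8.55
ee_pos: [0.6489, 0.0151, 0.1206]
eef_rot: [0.985, -0.014, -0.002, 0.174]
ft_force: [0.2, 0.6, -1.2]
width: 0.008
grip_force: 25.0
```

```bash
python3 - <<'E'
from pl import *
go(.006,0);s=read_state();print(s["ft_force"].round(2),s["ee_pos"].round(4))
c=camera("scene");im=c["color"][195:275,165:245,::-1]
cv2.imwrite("pics/p2.png",cv2.resize(im,(600,600),interpolation=cv2.INTER_CUBIC))
E
```

```text
[0.648  0.0086 0.1012]
turn [ 0.001  -0.0004 -0.0017] shift [-0.0007 -0.0005  0.0205] rows>= 0.4
[ 0.18  0.56 -1.18] [0.6489 0.0151 0.1206]
```

View pics/p2.png

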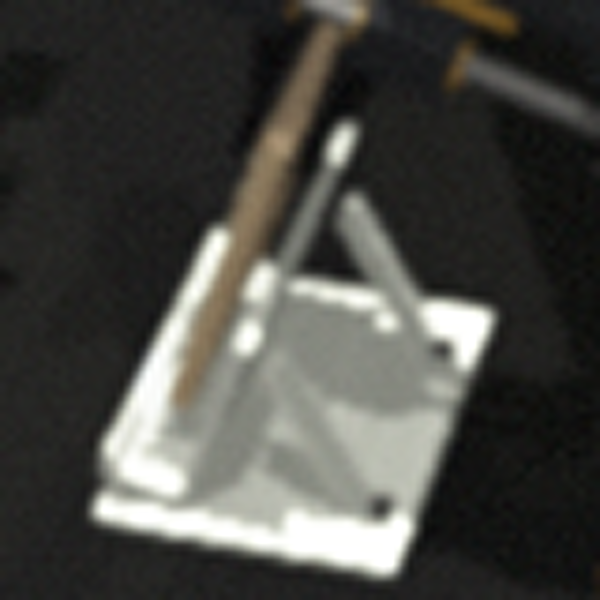

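The scene crop shows the tile held parallel to the panel, its lower corner at (185,400) between the lip and the panel. I'll lower it gently.

Call:
play_rows --increments "0 0 0 -0.001 0 0.005 0; 0 0 0 -0.001 0 0.01 0; 0 0 0 -0.001 0 0.013 0; 0 0 0 -0.001 0 0.016 0; 0 0 0 -0.001 0 0.016 0; 0 0 0 -0.001 0 0.016 0"

```text
time: 9.2
ee_pos: [0.6472, 0.0089, 0.1044]
eef_rot: [0.985, -0.014, -0.003, 0.174]
ft_force: [0.3, 0.3, -1.7]
width: 0.0078
grip_force: 25.0
```

Call:
play_rows --increments "0 0 0 0 0 0.001 0; 0 0 0 0 0 0.002 0; 0 0 0 0 0 0.002 0"

```text
time: 9.5
ee_pos: [0.6472, 0.0081, 0.1025]
eef_rot: [0.985, -0.014, -0.003, 0.174]
ft_force: [0.1, 0.0, -2.1]
width: 0.0078
grip_force: 25.0
```

Call:
play_rows --increments "0 0 0 0 0 0.001 0; 0 0 0 0 0 0.002 0; 0 0 0 0 0 0.002 0"

```text
time: 9.8
ee_pos: [0.6475, 0.0081, 0.1018]
eef_rot: [0.985, -0.014, -0.002, 0.174]
ft_force: [-2.2, 2.3, 6.0]
width: 0.0081
grip_force: 25.0
```

Call:
play_rows --increments "0 0 0 0 0 0.001 0; 0 0 0 0 0 0.001 0; 0 0 0 0 0 0.001 0"

```text
time: 10.1
ee_pos: [0.6476, 0.0083, 0.1017]
eef_rot: [0.985, -0.014, -0.002, 0.174]
ft_force: [-4.3, 3.7, 11.3]
width: 0.0075
grip_force: 25.0
```

Contact with the ledge at about 0.102 m. I'll ease off and slide back towards the panel.

Call:
play_rows --increments "0 0 0 0 0 -0.0015 0; 0 0 0 0 -0.002 -0.0015 0; 0 0 0 0 -0.0035 -0.0015 0; 0 0 0 0 -0.0045 -0.0015 0; 0 0 0 0 -0.0045 -0.0015 0"

```text
time: 10.6
ee_pos: [0.648, 0.0112, 0.1007]
eef_rot: [0.984, -0.015, -0.002, 0.175]
ft_force: [-1.0, -1.4, 7.6]
width: 0.0078
grip_force: 25.1
```

Call:
play_rows --increments "0 0 0 0 -0.001 0 0; 0 0 0 0 -0.001 0 0; 0 0 0 0 -0.001 0 0"

```text
time: 10.9
ee_pos: [0.6481, 0.0121, 0.1004]
eef_rot: [0.984, -0.015, -0.002, 0.175]
ft_force: [0.3, -0.1, 6.6]
width: 0.0073
grip_force: 25.1
```

Call:
play_rows --increments "0 0 0 0 -0.001 -0.0005 0; 0 0 0 0 -0.002 -0.0005 0; 0 0 0 0 -0.002 -0.0005 0"

```text
time: 11.2
ee_pos: [0.6477, 0.0149, 0.0994]
eef_rot: [0.985, -0.014, -0.002, 0.175]
ft_force: [1.8, 0.4, 5.1]
width: 0.0077
grip_force: 25.0
```

Call:
play_rows --increments "0 0 0 0 -0.001 0 0; 0 0 0 0 -0.001 0 0; 0 0 0 0 -0.001 0 0"

```text
time: 11.5
ee_pos: [0.6478, 0.0151, 0.0993]
eef_rot: [0.984, -0.015, -0.002, 0.175]
ft_force: [0.6, -2.0, 7.4]
width: 0.008
grip_force: 25.1
```

Call:
play_rows --increments "0 0 0 0 -0.001 0 0; 0 0 0 0 -0.001 0 0; 0 0 0 0 -0.001 0 0"

```text
time: 11.8
ee_pos: [0.6478, 0.0152, 0.0993]
eef_rot: [0.984, -0.015, -0.003, 0.176]
ft_force: [-1.2, -4.2, 8.9]
width: 0.0078
grip_force: 25.0
```

```bash
python3 - <<'E'
from pl import *
s=read_state();print(s["ft_force"].round(2),s["torque"].round(2),s["ee_pos"].round(4))
E
```

```text
[-1.17 -4.17  8.9 ] [-1.25  0.27 -0.11] [0.6478 0.0152 0.0993]
```

The tile is against both the panel and the ledge. I'll release it softly.

Call:
play_rows --increments "0 0 0 0 0.0005 -0.0005 0; 0 0 0 0 0.0005 -0.0005 0; 0 0 0 0 0.0005 -0.0005 0.12; 0 0 0 0 0.0005 -0.0005 0.14; 0 0 0 0 0.0005 -0.0005 0.2; 0 0 0 0 0.0005 -0.0005 0.3; 0 0 0 0 0.0005 -0.0005 0.4; 0 0 0 0 0.0005 -0.0005 0.4" --grip_force 5

```text
time: 12.6
ee_pos: [0.6473, 0.0168, 0.0988]
eef_rot: [0.985, -0.014, -0.003, 0.174]
ft_force: [0.6, 0.4, 0.1]
width: 0.0312
grip_force: 0.0
```

```bash
python3 - <<'E'
from pl import *
s=read_state();print(s["ft_force"].round(2),s["width"],s["grip_force"],s["ee_pos"].round(4))
c=camera("scene");im=c["color"][185:275,155:245,::-1]
d=wcam();p=proj(d,(.648,.02,.12));print(p)
e=d["color"][max(0,int(p[1])-70):int(p[1])+70,int(p[0])-50:int(p[0])+50,::-1]
cv2.imwrite("pics/p3.png",np.hstack([cv2.resize(im,(450,500),interpolation=cv2.INTER_CUBIC),cv2.resize(e,(350,500),interpolation=cv2.INTER_CUBIC)]))
E
```

```text
[0.63 0.4  0.1 ] 0.03123430321103872 0.0 [0.6473 0.0168 0.0988]
[259.25933478 267.43572395]
```

View pics/p3.png

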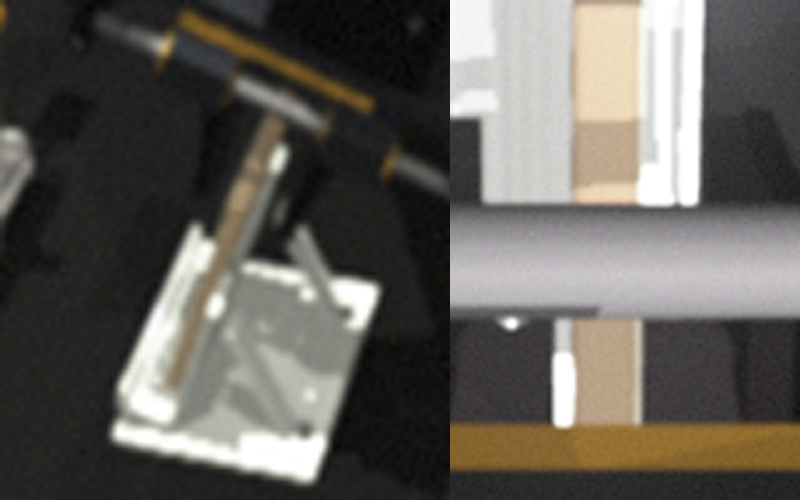

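The tile leans flush on the panel with the fingers clear of it. I'll withdraw along the slope.

Call:
play_rows --increments "0 0 0 0 0 -0.01 0.4; 0 0 0 0 0 -0.03 0.4; 0 0 0 0 0 -0.06 0.4; 0 0 0 0 0 -0.1 0.6; 0 0 0 0 0 -0.14 0.8; 0 0 0 0 0 -0.16 1; 0 0 0 0 0 -0.16 1; 0 0 0 0 0 -0.16 1"

```text
time: 13.5
ee_pos: [0.6491, 0.0717, 0.2496]
eef_rot: [0.985, -0.014, -0.002, 0.174]
ft_force: [0.4, 0.5, -0.8]
width: 0.0671
grip_force: 0.0
```

```bash
python3 - <<'E'
from pl import *
import pickle
c=wcam();s=read_state();print(s["joint_positions"].round(2),s["ee_pos"])
C={"w":c,"scene":camera("scene"),"top":camera("top")};pickle.dump(C,open("c5.pkl","wb"))
top=seat+.12*u;print("expected top in wrist px",proj(c,top).round(1), proj(C["top"],top).round(1))
# beige top edge in top view
im=C["top"]["color"].astype(int);x,y=map(int,proj(C["top"],top))
m=(im[:,:,0]>140)&(im[:,:,0]-im[:,:,2]>15);m[:y-35]=0;m[y+35:]=0;m[:,:x-15]=0;m[:,x+15:]=0
q=np.argwhere(m)[:,::-1].astype(np.float32);
if len(q)>10:
    r_=cv2.minAreaRect(q);b=np.array([onz(C["top"],*p,top[2]) for p in cv2.boxPoints(r_)]);print(len(q),b.mean(0),b.round(4))
# knob top approach (yaw 0): two height waypoints
plan((.507,-.149,.32),rot(0))
E
```

```text
[ 0.04  0.52 -0.59  1.26  0.58  1.63 -2.13] [0.64886422 0.0709844  0.24864389]
expected top in wrist px [252.8 190.8] [288.9 163.8]
705 [0.60599966 0.03205174 0.12776311] [[ 0.663   0.0717  0.1278]
 [ 0.663  -0.0084  0.1278]
 [ 0.5491 -0.0071  0.1278]
 [ 0.549   0.0719  0.1278]]
turn [ 0.3516  0.0075 -0.029 ] shift [-0.1353  0.2346  0.0098] rows>= 5.4
```

Call:
play_rows --increments "0.12 0 -0.01 -0.05 0.08 -0.06 1; 0.24 0 -0.02 -0.11 0.16 -0.04 1; 0.352 0.0075 -0.029 -0.2 0.235 0.01 1; 0.352 0.0075 -0.029 -0.2 0.235 0.01 1; 0.352 0.0075 -0.029 -0.2 0.235 0.01 1; 0.352 0.0075 -0.029 -0.2 0.235 0.01 1; 0.352 0.0075 -0.029 -0.2 0.235 0.01 1; 0.352 0.0075 -0.029 -0.2 0.235 0.01 1"

```text
time: 14.45
ee_pos: [0.4397, -0.1513, 0.3207]
eef_rot: [1.0, -0.004, 0.0, 0.0]
ft_force: [1.1, 0.1, -0.2]
width: 0.0868
grip_force: 0.0
```

```bash
python3 - <<'E'
from pl import *
c=wcam();s=read_state();print(s["joint_positions"].round(2),s["ee_pos"])
print("expect knobtop",proj(c,(.506,-.15,.185)).round(1),"index",proj(c,(.6046,-.137,.145)).round(1),"pointer",proj(c,(.665,-.1465,.145)).round(1))
cv2.imwrite("pics/w5.png",cv2.resize(c["color"][:,:,::-1],(800,600),interpolation=cv2.INTER_CUBIC))
import pickle;pickle.dump(c,open("w5.pkl","wb"))
plan((.506,-.15,.25),rot(0))
E
```

```text
[ 0.77 -0.04 -0.52  1.67 -0.02  1.5  -1.32] [ 0.44122392 -0.14905243  0.32049296]
expect knobtop [247.9 114.5] index [232.7   0.5] pointer [242.4 -78.8]
turn [-0.0005 -0.0014 -0.0045] shift [0.0647 0.0007 0.0706] rows>= 1.9
```

View pics/w5.png

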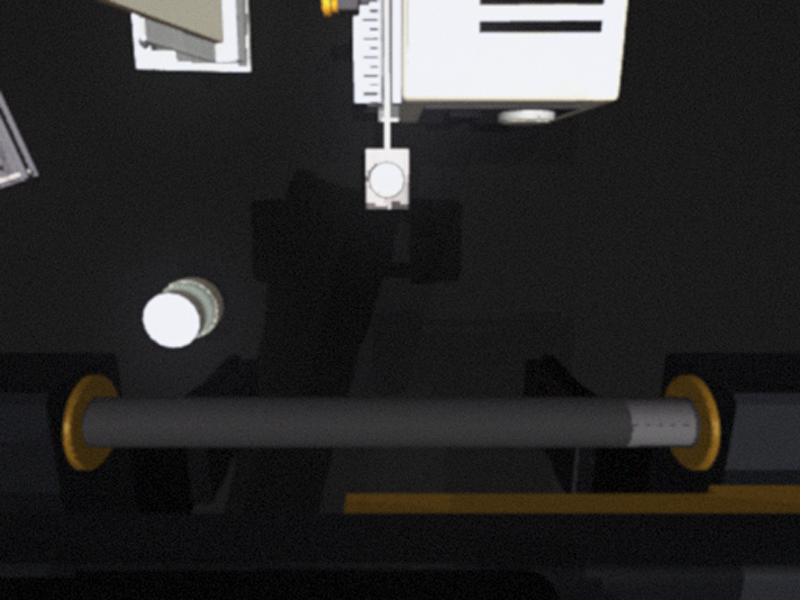

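The knob top is at (387,180), matching the prediction to within 1 px, so the knob is at (0.5055, −0.150). That was my 11th picture, one over the limit of 10, so from here I'll work from numbers only.

Call:
play_rows --increments "0 0 -0.004 0.03 0.001 0.02 1; 0 0 -0.004 0.064 0.001 0.05 1; 0 0 -0.004 0.064 0.001 0.08 1; 0 0 -0.004 0.064 0.001 0.11 1; 0 0 -0.004 0.064 0.001 0.14 1; 0 0 -0.004 0.064 0.001 0.16 1; 0 0 -0.004 0.064 0.001 0.17 1; 0 0 -0.004 0.064 0.001 0.17 1"

```text
time: 15.3
ee_pos: [0.5066, -0.1467, 0.1494]
eef_rot: [1.0, 0.003, -0.0, -0.001]
ft_force: [-0.3, 0.5, -0.2]
width: 0.087
grip_force: 0.0
```

```bash
python3 - <<'E'
from h import *
s=read_state();print(s["ft_force"].round(2),s["ee_pos"].round(4));plan((.5055,-.15,.150),rot(0))
E
```

```text
[-0.35  0.45 -0.24] [ 0.5066 -0.1467  0.1494]
turn [-0.0028  0.0006  0.0057] shift [-0.0011  0.0033 -0.0006] rows>= 0.1
```

Call:
play_rows --increments "0 0 0.004 -0.001 0.002 -0.001 0.5; 0 0 0.004 -0.001 0.002 -0.001 0.3; 0 0 0.004 -0.001 0.002 -0.001 0.1; 0 0 0.004 -0.001 0.002 -0.001 0; 0 0 0.004 -0.001 0.002 -0.001 0; 0 0 0.004 -0.001 0.002 -0.001 0; 0 0 0.004 -0.001 0.002 -0.001 0; 0 0 0.004 -0.001 0.002 -0.001 0" --grip_force 50

```text
time: 16.1
ee_pos: [0.506, -0.1496, 0.1518]
eef_rot: [1.0, 0.0, 0.001, -0.001]
ft_force: [0.3, -0.6, 0.0]
width: 0.0307
grip_force: 0.0
```

Call:
play_rows --increments "0 0 0 0 0 0 0; 0 0 0 0 0 0 0; 0 0 0 0 0 0 0; 0 0 0 0 0 0 0"

```text
time: 16.5
ee_pos: [0.5061, -0.1494, 0.1518]
eef_rot: [1.0, 0.0, 0.001, -0.001]
ft_force: [-0.3, 1.8, 0.8]
width: 0.0188
grip_force: 50.0
```

```bash
python3 - <<'E'
from h import *
s=read_state();print(s["ft_force"].round(2),s["ee_pos"].round(4),s["width"],s["grip_force"])
E
```

```text
[-0.27  1.79  0.81] [ 0.5061 -0.1494  0.1518] 0.018812539850756232 49.999551794353465
```

Call:
play_rows --increments "0 0 0 -0.008 0 0 0; 0 0 0 -0.018 0 0 0; 0 0 0 -0.028 0 0 0; 0 0 0 -0.038 0 0 0; 0 0 0 -0.046 0 0 0; 0 0 0 -0.052 0 0 0; 0 0 0 -0.055 0 0 0; 0 0 0 -0.055 0 0 0"

```text
time: 17.3
ee_pos: [0.4517, -0.1491, 0.1519]
eef_rot: [1.0, 0.001, 0.002, -0.001]
ft_force: [9.0, 0.6, -6.6]
width: 0.019
grip_force: 50.0
```

```bash
python3 - <<'E'
from h import *
import pickle
c=pickle.load(open("w3.pkl","rb"))
P=onz(c,335,114,.145);I=onz(c,337,183.6,.145);print(P,I,P[0]-I[0])
S=[]
for i in range(6):
    s=read_state();S.append(np.r_[s["ee_pos"],s["ft_force"],s["width"],s["grip_force"]]);k=camera("scene" if i%2 else "top")
    if i==0:t=k
    if i==1:sc=k
S=np.array(S);print(S.mean(0).round(4),S[:,0].round(4))
pickle.dump({"top":t,"scene":sc},open("c6.pkl","wb"))
C0=pickle.load(open("c0.pkl","rb"))
# pointer: darkest spot on the bright rail, before and after, top view and scene view
for n,k in(("top",t),("scene",sc)):
    for x in(.665,.610,.6046): print(n,x,proj(k,(x,-.1465,.145)).round(1))
g=lambda k:k["color"].astype(int).sum(2)//3
x0,x1=[int(proj(t,(.6,y,.145))[0]) for y in(-.135,-.16)]
for nm,k in(("before",C0["top"]),("after",t)): print(nm,"\n",g(k)[140:190:1,x0-2:x1+3])
E
```

```text
[ 0.66537173 -0.1369856   0.145     ] [ 0.60490841 -0.14032198  0.145     ] 0.06046331223969492
[ 4.51900e-01 -1.49100e-01  1.51800e-01  9.03640e+00  1.51160e+00
 -6.66710e+00  1.89000e-02  4.99996e+01] [0.4517 0.4519 0.4519 0.452  0.452  0.452 ]
top 0.665 [347.7 157. ]
top 0.61 [348.3 175.5]
top 0.6046 [348.3 177.3]
scene 0.665 [128.  200.6]
scene 0.61 [139.  185.6]
scene 0.6046 [140.  184.2]
before 
 [[220 248 248 248 248 215 101 142 231 216 211 245 246 246]
 [235 253 253 253 253 231 108 138 240 234 232 252 253 253]
 [234 253 253 253 253 231 110 135 238 237 236 252 253 253]
 [231 253 253 253 253 231 110 134 239 238 236 252 253 253]
 [231 253 253 253 253 231 110 133 239 237 236 252 253 253]
 [231 253 253 253 253 233 125 141 239 242 240 252 253 253]
 [231 253 253 253 253 241 161 143 239 244 242 252 253 253]
 [231 253 253 253 253 243 170 143 239 243 242 252 253 253]
 [231 253 253 253 253 244 170 143 239 243 242 252 253 253]
 [236 253 253 253 253 243 171 145 239 243 241 252 253 253]
 [240 253 253 253 253 244 172 146 239 243 241 252 253 253]
 [241 253 250 244 244 231 190 150 235 243 241
[... 4515 characters left out ...]
5 144 159 205 239 217 184 210 242 236 234 251 251]
 [150 150 161 219 234 235 221 215 220 241 237 234 251 251]
 [112 112 180 243 250 249 228 208 219 241 235 231 251 251]
 [150 218 235 219 216 231 211 202 219 241 234 231 251 251]
 [161 233 250 248 247 249 225 203 220 241 234 229 251 251]
 [162 233 252 252 240 210 181 200 204 236 239 235 250 251]
 [162 233 252 247 233 224 192 199 199 234 240 236 250 251]
 [162 233 252 251 249 249 225 199 199 234 240 234 250 251]
 [160 233 252 252 247 248 228 197 200 234 240 234 250 251]
 [162 233 252 252 251 251 228 221 222 235 239 235 250 251]
 [160 233 252 242 232 240 206 225 227 235 239 234 250 251]
 [171 232 252 249 241 233 214 234 227 235 239 233 250 251]]
```

In the top view the pointer tip is now at row 175.8 and the index at row 178.0, about 6.4 mm still to go. That agrees with the 60.5 mm total measured earlier.

Call:
play_rows --increments "0 0 0 -0.003 0 0 0; 0 0 0 -0.0063 0 0 0; 0 0 0 -0.0063 0 0 0; 0 0 0 -0.0063 0 0 0; 0 0 0 -0.0063 0 0 0; 0 0 0 -0.0063 0 0 0; 0 0 0 -0.0063 0 0 0; 0 0 0 -0.0063 0 0 0"

```text
time: 18.4
ee_pos: [0.4459, -0.1491, 0.1518]
eef_rot: [1.0, 0.001, 0.003, -0.001]
ft_force: [10.0, 2.1, -6.9]
width: 0.019
grip_force: 50.0
```

```bash
python3 - <<'E'
from h import *
from pl import seat,u
s=read_state();print(s["time"],s["ee_pos"].round(4),s["ft_force"].round(2),s["grip_force"])
t=camera("top");g=t["color"].astype(int);print((g.sum(2)//3)[173:183,340:350])
# tile top edge in top view
p=proj(t,seat+.12*u);x,y=map(int,p);print("tile top expected",p.round(1))
for lo in(120,160,190):
    m=(g[:,:,0]>lo)&(g[:,:,0]-g[:,:,2]>15);m[:y-25]=0;m[y+25:]=0;m[:,:x-15]=0;m[:,x+15:]=0
    q=np.argwhere(m)[:,::-1].astype(np.float32)
    if len(q)>10:
        r_=cv2.minAreaRect(q);b=np.array([onz(t,*v,.128) for v in cv2.boxPoints(r_)]);print(len(q),b.mean(0).round(4),b[:,:2].round(4).tolist())
E
```

```text
18.4 [ 0.4459 -0.1491  0.1518] [ 9.99  2.12 -6.94] 49.99967784224282
[[185 196 212 244 252 252 248 248 233 188]
 [181 197 211 244 248 230 205 224 213 187]
 [151 160 189 218 228 241 247 248 228 185]
 [102 128 156 161 181 240 240 210 180 155]
 [101 123 147 145 165 210 209 161 121 110]
 [138 122 146 145 143 148 151 129  99  92]
 [134 125 151 150 163 226 235 219 180 140]
 [ 98 103 113 112 185 244 251 249 225 192]
 [135 142 149 219 236 220 215 231 210 203]
 [185 177 161 233 250 248 247 248 225 202]]
tile top expected [288.9 163.8]
258 [0.6374 0.0112 0.128 ] [[0.6812, 0.0301], [0.6812, -0.0085], [0.5936, -0.0076], [0.5936, 0.0307]]
248 [0.6374 0.0112 0.128 ] [[0.6781, 0.0301], [0.6781, -0.0085], [0.5966, -0.0076], [0.5966, 0.0306]]
238 [0.6374 0.0112 0.128 ] [[0.6781, 0.0301], [0.6781, -0.0085], [0.5966, -0.0076], [0.5966, 0.0306]]
```

Call:
play_rows --increments "0 0 0 0 0 0 0; 0 0 0 0 0 0 0; 0 0 0 0 0 0 0; 0 0 0 0 0 0 0; 0 0 0 0 0 0 0; 0 0 0 0 0 0 0; 0 0 0 0 0 0 0; 0 0 0 0 0 0 0"

```text
time: 19.25
ee_pos: [0.4459, -0.1491, 0.1518]
eef_rot: [1.0, 0.001, 0.003, -0.001]
ft_force: [10.7, 1.7, -7.2]
width: 0.0188
grip_force: 50.0
```

```bash
python3 -c "
from h import *
s=read_state();print(s['ee_pos'],s['ft_force'],s['grip_force']);print(close_job())"
```

```text
[ 0.44587042 -0.14908786  0.15180718] [10.66898857  1.74400717 -7.17215537] 49.99961463188811
the job is handed in; nothing more can be done
None
```

The job is handed in, with no verdict returned: the tall tile leans on the rest, glazed face to the lamp, and the gripper holds the shutter at 50 N with its pointer within about 1 mm of the index by my measurement; I viewed 11 pictures, one over the limit of 10.

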